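# Hold the spring catch down and push the vanity tray home

## Task

Close the pulled-out tray of the acrylic organiser: with closed fingertips press the brass spring catch pad down in front of the rose tray front and, keeping it held down, push the tray front past the catch until the tray is fully home against its stop; then take your fingers away so that the catch springs up and locks behind it. Only press and push: do not grasp or lift the tray, and leave the vase, soap rest, sunglasses case and nail file where they are.

Things in the scene. Friction and masses are not known exactly. Their poses are not given: they have to be found in the camera images.
- organiser: Low smoke-clear acrylic organiser, fixed. Origin at counter height below the line of the catch teeth, mid-width; +x is the way the tray goes home, z up. Spans x -114..148, y +-88 mm; deck 40 mm up; back stop 76 mm high. Two runners (|y| 38 to 58, x -62 to 146 mm, 54 mm high, with 68 mm side walls from x 24 mm on) guide the tray; the catch pad lies in the 76 mm lane between them
- catch (a joint): brass spring catch, pressed straight down: 0 = up, 0.011 m = bottom. About 1.5 N starts it, 5 N at the bottom; springs back by itself. Two teeth, one piece with the pad (organiser frame x -5..5, |y| 60..70 mm), stand 61 mm above the counter when up and block the ends of the tray front; pressed 7.5 mm or more they let it pass
- catch_pad (a point): point on the top of the flat brass catch pad, mid-width, 70 mm on the near (-x) side of the teeth; goes down with the pad. The pad spans x -100..15, y +-33 mm in the organiser's frame, so a fingertip can slide along it; top 52 mm above the counter when up, 41 mm when fully down
- tray_front (a point): bottom middle of the near face of the rose tray front; axes as the organiser's. Front board: x 0..12, y +-72, z 0..34 mm, bottom 54 mm above the counter. Behind it a clear tray 120 x 100 x 24 mm with low cosmetics, loose on its runners, 0.3 kg in all. In the organiser's frame its x is -45..-25 mm at the start, -17 where the teeth block it, +8 fully home at the back stop
- vase: rose ceramic vase, loose, 92 mm wide, 135 mm high; origin under its centre. Leave alone
- soap_rest: slatted bamboo soap rest, loose, 120 x 74 x 20 mm; origin under its centre. Leave alone
- case: closed tortoiseshell sunglasses case, loose, 160 x 66 x 50 mm; origin under its centre. Leave alone
- nail_file: stainless nail file with black handle, loose, 153 x 18 x 6 mm; origin under its middle. Leave alone
Mind the look-alikes: they are no part of the job. What is meant by the part that bears tray_front is not red, and is the smaller of those in its own colour.

How it is judged:
By the outcome, as a careful person would: the job done as asked, in the order asked, and still so for the second after the job is handed in, with the robot touching nothing.
It also fails if it takes over 32 s, if anything falls off the work surface, if the arm or the gripper's body presses on something with over 40 N, if the wrist force passes 120 N, or if a joint passes its speed limit or range.

## Robot

A 6-joint arm with a two-finger parallel gripper is mounted at the origin on the work surface. World frame = base frame: x ahead of the robot, y to its left, z up, the work surface at z = 0. Lengths are in mm, angles in rad, forces in N, time in s.
With the tool pointing down it reaches from about 275 to 875 mm from the base axis. Payload 12.5 kg.
Tool frame: the origin (TCP) lies on the centre line of the jaws, within the pads' length; the fingertips stand 8 mm ahead of it and the grasp point (between the pads) lies 11 mm behind it (manip.tip_extent is the z of the fingertips in the tool frame, in mm); z points along the fingers, y is the line along which they close (so a half turn about z gives the same grasp; the last joint's range is limited). The gripper opens to 85 mm and grips with 20 to 120 N. Pads are 22 mm wide; open, the fingers measure 114 mm over their backs; the gripper's body (76 mm by 85 mm) begins 54 mm behind the grasp point. The pads swing forward as they close: fully open they stand 13 mm farther back than shut.
Start: joints at [-1.349, 0.351, 1.652, -0, 1.139, -0.085], TCP at [166.125, -524.297, 239.29] pointing down, gripper open.
Joint ranges: [-2.75, 2.75], [-0.79, 2.1], [0.01, 2.65], [-1.57, 4.71], [0.07, 3.14], [-2.87, 2.87]. Speed limits (rad/s): [2.22, 2.22, 2.79, 3.14, 3.14, 3.14].

## Interface

Orientations are given as a unit quaternion [x, y, z, w].
In Python, from workcell import telemetry, capture, manip gives the robot as it stands.
- The arm moves only by the shell command python3 -m creep 'ROWS' [OPENING] [FORCE]. ROWS is a JSON object of lists of equal length, an entry for each row: "travel": the shift along the world's x, y, z in m, a list of three; "twist": the turn about the world's z in rad. In form: {"travel": [[tx, ty, tz], ...], "twist": [twist, ...]}. A call has 1 to 5 rows; each row is the pose to reach, as a shift and turn from the pose commanded when the call began; what a row does not reach only later rows make up. A row lasts 1/8 s, in which the tool goes at most 62.5 mm and 10.7 degrees, less where a joint would pass 70% of its speed; a pose out of reach is approached as far as the arm can. A call with a gripper value outside its range is refused whole. OPENING is the finger opening in m, from 0 to 0.0854, set as the call begins (- or left out, the last holds). The fingers move at their own pace and stop on an object; FORCE is the grip in N (left out, the last holds). Time passes only in rows, so rows that repeat a pose let the fingers close. It gives the time, the measured TCP pose, the force, the opening and the grip force at its end, in the units of the state.
- telemetry.get_obs(): the state, without advancing time (a new reading comes with each control period).
- capture(name): name is "scene" or "side" or "wrist"; returns a dict with "frame" (420x560x3 uint8, blue, green, red), "range_z" (420x560 float32, mm along the optical axis (not along the pixel's ray), 0 where there is no reading), "K" (3x3 intrinsics, pixels), "xyz" and "attitude" of the camera in the world. Camera axes: x right, y up, looking along -z (the intrinsics and any distortion apply to the point x, -y, -z); pixel columns grow to the right and rows downward; lengths in mm; the calibration is good to about 2 mm. The wrist camera is an equidistant fisheye: a pixel r from the principal point sees the ray r / f radians off the axis. A picture is of the moment at which its call begins.
- manip.hand_in(): hands the job in; it is judged then, once.
The state is a dict: "time": time; "qpos": joint angles; "joint_velocities": joint speeds; "tau": joint torques, N m; "ee_pos": TCP position; "ee_rot": TCP orientation; "contact_force": force on the tool from outside, world axes, zero at the start; "wrist_torque": the same for the moment, N m; "finger_gap": finger opening in mm; "gripper_force": force on a finger pad.
Only numpy, scipy, OpenCV 4.12 (cv2) and the standard library are available. Lean on these libraries where they do the work, as an engineer would, in place of code of your own. Each camera call takes 0.05 s, during which the arm holds its last target. There are 200 camera calls.

## Working session

There is one attempt and no reset: what is moved stays moved. The work goes in short steps, Python scripts to look and compute and a shell command to move; the robot and the scene stay as the last step left them, time stands still between calls to the robot, and variables do not carry over. Pictures are saved under pics/ and viewed, at most 10 in all, crops included, and the job is handed in when it is done.

```bash
ls; mkdir -p pics; python3 - <<'E'
from workcell import telemetry, capture, manip
import cv2,pickle
for n in ("scene","side"):
    c=capture(n); cv2.imwrite(f"pics/{n}0.png",c["frame"]); pickle.dump(c,open(f"{n}0.pkl","wb")); print(n,c["K"],c["xyz"],c["attitude"],[k for k in c])
o=telemetry.get_obs(); print(o, manip.tip_extent)
E
```

```text
pics
scene [[433.42560561   0.         278.23876392]
 [  0.         433.42560561 208.87152523]
 [  0.           0.           1.        ]] [1708.93785845  271.76630456  862.43404913] [0.29467359 0.37487773 0.6842224  0.55179151] ['frame', 'range_z', 'K', 'xyz', 'attitude']
side [[456.5769663    0.         273.1317976 ]
 [  0.         456.5769663  211.14739864]
 [  0.           0.           1.        ]] [  17.32013068  860.11201795 1146.31887361] [-0.09188104  0.35090379  0.89508089 -0.25933492] ['frame', 'range_z', 'K', 'xyz', 'attitude']
{'time': 0.1, 'qpos': array([-1.34860014e+00,  3.51163619e-01,  1.65233829e+00, -6.85540295e-06,
        1.13906888e+00, -8.46064544e-02]), 'joint_velocities': array([ 0.00071537, -0.00239066,  0.00023354, -0.00093138,  0.00017876,
       -0.00042797]), 'tau': array([ 7.85351367e-04, -5.06834471e+01, -2.91875732e+01, -1.09588002e-04,
        2.58591950e-03,  1.02574512e-05]), 'ee_pos': array([ 166.06613583, -524.04549583,  238.83079595]), 'ee_rot': array([ 9.88256735e-01,  1.52801789e-01, -3.67237940e-05, -4.87694769e-04]), 'contact_force': array([-0.84992644,  0.11661373,  0.00999815]), 'wrist_torque': array([ 0.02688719, -0.06539533,  0.05558419]), 'gripper_force': 0.0, 'finger_gap': 85.21067218552052} 8.0
```

View pics/scene0.png

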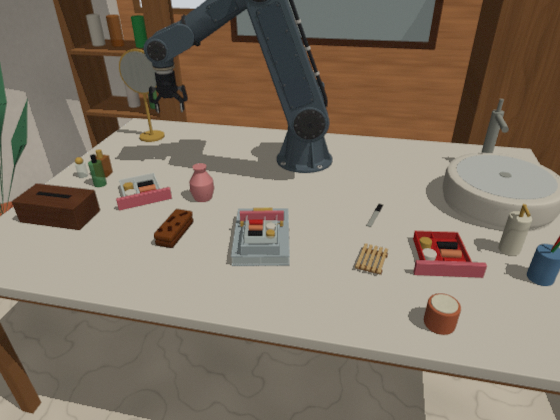

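View pics/side0.png

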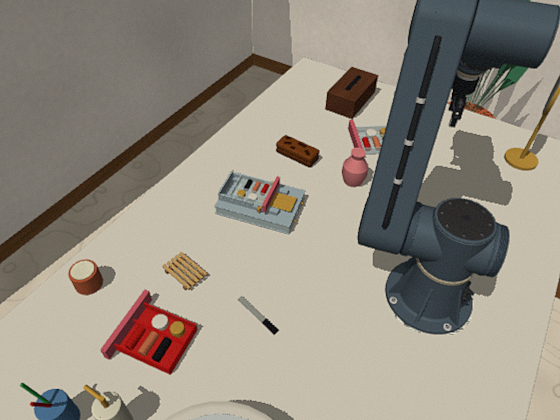

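Scene view: the organiser is at (262,235), with the rose front at (262,216) and the brass pad just behind it. Look-alikes are a loose rose-fronted tray at (145,195) and a red tray at (447,260). Side view: the rose front is at (270,195), brass pad (285,203), loose rose tray (360,138) and red tray (150,335). I choose the organiser's front because it's rose, not red, and smaller. Next I measure and check one crop.

```bash
cat > h.py <<'E'
import numpy as np,cv2
from scipy.spatial.transform import Rotation as R
def cloud(c):
    v,u=np.mgrid[0:420,0:560]; z=c["range_z"]; K=c["K"]
    p=np.dstack([(u-K[0,2])/K[0,0]*z,-(v-K[1,2])/K[1,1]*z,-z])
    return p@R.from_quat(c["attitude"]).as_matrix().T+c["xyz"]
E
python3 - <<'E'
from h import *
import pickle
for n,box in (("scene",(215,195,310,270)),("side",(205,160,315,240))):
    c=pickle.load(open(f"{n}0.pkl","rb")); P=cloud(c); x0,y0,x1,y1=box
    hsv=cv2.cvtColor(c["frame"],cv2.COLOR_BGR2HSV)
    m=np.zeros((420,560),bool); m[y0:y1,x0:x1]=1; m&=c["range_z"]>0
    H,S,V=hsv[...,0],hsv[...,1],hsv[...,2]
    rose=m&((H>165)|(H<3))&(S>90); brass=m&(H>12)&(H<28)&(S>120)
    for k,mm in (("rose",rose),("brass",brass)):
        q=P[mm]; print(n,k,len(q),np.median(q,0).round(1),np.percentile(q,[3,97],axis=0).round(1).tolist())
    q=P[m]; q=q[(q[:,2]>20)&(q[:,2]<100)]
    r=cv2.minAreaRect(q[:,:2].astype(np.float32)); print("org rect",r,cv2.boxPoints(r).round(0).tolist())
    for lo,hi in((30,45),(45,62),(62,72),(72,82),(82,95)):
        k=q[(q[:,2]>lo)&(q[:,2]<hi)]; print(lo,len(k),k[:,:2].mean(0).round(0))
    cr=cv2.resize(c["frame"][y0-5:y1+5,x0-5:x1+5],None,fx=3,fy=3,interpolation=cv2.INTER_CUBIC)
    globals()[n]=cr
a,b=scene,side; h=max(a.shape[0],b.shape[0])
pad=lambda i:cv2.copyMakeBorder(i,0,h-i.shape[0],0,0,cv2.BORDER_CONSTANT)
cv2.imwrite("pics/crop1.png",np.hstack([pad(a),pad(b)]))
E
```

```text
scene rose 405 [578.7 -49.1  74.8] [[561.7, -111.1, 59.4], [612.8, 17.3, 88.9]]
scene brass 106 [592.4  -6.2  66.5] [[497.2, -106.1, 48.7], [669.7, 24.3, 88.7]]
org rect ((608.0673828125, -37.703895568847656), (271.5901794433594, 175.82962036132812), 12.382380485534668) [[457.0, 19.0], [494.0, -153.0], [760.0, -94.0], [722.0, 77.0]]
30 967 [650. -24.]
45 530 [650. -26.]
62 585 [655. -28.]
72 511 [651. -29.]
82 158 [572. -44.]
side rose 251 [567.  -43.8  83.2] [[548.8, -106.8, 59.6], [610.1, 23.3, 92.6]]
side brass 417 [533.2 -50.1  53.7] [[485.9, -296.4, 25.1], [658.5, 17.0, 75.8]]
org rect ((620.0313110351562, -125.9024658203125), (269.191650390625, 363.828857421875), 12.4631986618042) [[449.0, 23.0], [528.0, -333.0], [791.0, -274.0], [712.0, 81.0]]
30 1151 [572. -11.]
45 999 [587. -33.]
62 423 [644. -17.]
72 504 [641. -28.]
82 147 [574. -39.]
```

View pics/crop1.png

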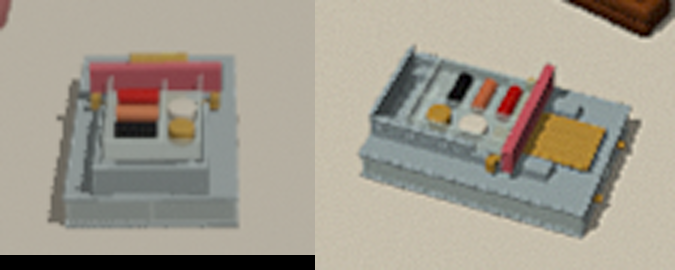

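The crop confirms the rose front straddling brass teeth, with the brass pad on the robot side. Organiser yaw is about 12.4°, origin about (591,-41), so home direction is about +x. I'll move above the pad with the fingers closed, turning the tool to align.

```bash
python3 -m creep '{"travel": [[0.18,0.234,0],[0.18,0.234,0],[0.18,0.234,0],[0.18,0.234,0],[0.18,0.234,0]], "twist": [-0.09,-0.09,-0.09,-0.09,-0.09]}' 0 20
python3 -m creep '{"travel": [[0.177,0.234,-0.02],[0.177,0.234,-0.02],[0.177,0.234,-0.02],[0.177,0.234,-0.02],[0.177,0.234,-0.02]], "twist": [0,0,0,0,0]}'
python3 -m creep '{"travel": [[0,0,0],[0,0,0]], "twist": [0,0]}'
python3 - <<'E'
from h import *
from workcell import telemetry,capture
import pickle
o=telemetry.get_obs(); print(o["time"],o["ee_pos"],R.from_quat(o["ee_rot"]).as_matrix().round(3).tolist(),o["contact_force"])
for n in ("wrist","side"):
    c=capture(n); pickle.dump(c,open(n+"1.pkl","wb")); cv2.imwrite(f"pics/{n}1.png",c["frame"])
    print(c["K"].tolist(),c["xyz"],c["attitude"])
E
```

```text
time: 0.72
ee_pos: [347.1, -288.2, 239.2]
ee_rot: [0.994, 0.109, -0.0, -0.0]
contact_force: [-0.5, -1.1, 0.1]
finger_gap: 0.2
gripper_force: 0.0
time: 1.35
ee_pos: [524.1, -54.0, 218.9]
ee_rot: [0.994, 0.109, -0.0, -0.0]
contact_force: [0.8, -0.6, 0.3]
finger_gap: 0.1
gripper_force: 0.0
time: 1.6
ee_pos: [522.7, -56.5, 219.0]
ee_rot: [0.994, 0.108, -0.0, -0.0]
contact_force: [1.4, -0.7, -0.3]
finger_gap: 0.1
gripper_force: 0.0
1.6 [522.68701011 -56.52016326 218.99826797] [[0.977, 0.215, -0.001], [0.215, -0.977, 0.0], [-0.001, -0.0, -1.0]] [ 1.40713631 -0.6612609  -0.25001354]
[[325.19226210127806, 0.0, 281.1332522753798], [0.0, 325.19226210127806, 205.87372292990747], [0.0, 0.0, 1.0]] [601.91011986 -38.76489702 352.66199721] [-0.12371173  0.09965116 -0.61805006  0.76992154]
[[456.5769662962076, 0.0, 273.1317976022197], [0.0, 456.5769662962076, 211.14739863850517], [0.0, 0.0, 1.0]] [  17.32013068  860.11201795 1146.31887361] [-0.09188104  0.35090379  0.89508089 -0.25933492]
```

View pics/wrist1.png

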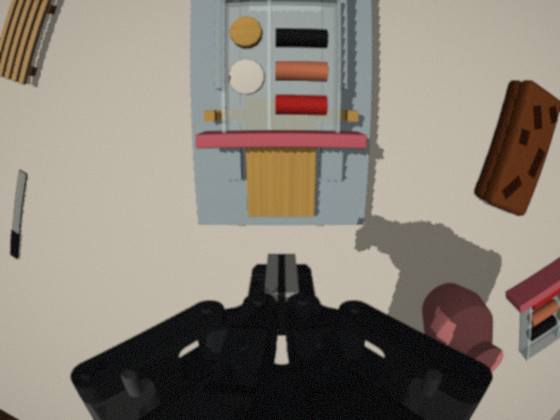

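Wrist view: the brass pad spans (247..316, 150..216), the rose front runs (197..367, 141), and the teeth are at (210,116) and (352,116). The vase is at (460,325), well to the side. I'll turn these pixels into positions using range and the fisheye model, with known heights as a check.

```bash
python3 - <<'E'
from h import *
import pickle
c=pickle.load(open("wrist1.pkl","rb")); K=c["K"]; Rm=R.from_quat(c["attitude"]).as_matrix()
def ray(u,v):
    d=np.array([u-K[0,2],v-K[1,2]]); r=np.hypot(*d); t=r/K[0,0]
    return np.array([d[0]/r*np.sin(t),-d[1]/r*np.sin(t),-np.cos(t)])
pts={"padNL":(247,216,52),"padNR":(316,216,52),"toothL":(210,116,61),"toothR":(352,116,61),"frL":(197,146,88),"frR":(367,146,88),"frTop L":(197,136,88),"orgNL":(198,224,40),"orgNR":(366,224,40)}
g={}
for k,(u,v,h) in pts.items():
    d=ray(u,v); w=Rm@d; z=c["range_z"][v-1:v+2,u-1:u+2]; z=np.median(z)
    p1=c["xyz"]+w*(z/-d[2]); p2=c["xyz"]+w*((h-c["xyz"][2])/w[2]); g[k]=p2
    print(k,"range",p1.round(1),"h",p2.round(1))
mid=(g["toothL"]+g["toothR"])/2; y=g["toothL"]-g["toothR"]; print("teeth mid",mid,"w",np.linalg.norm(y),"yaw",np.degrees(np.arctan2(-y[0],y[1])))
for k in("frL","orgNL","padNL"):
    y=g[k]-g[k[:-1]+"R"]; print(k,"w",np.linalg.norm(y),"yaw",np.degrees(np.arctan2(-y[0],y[1])),"mid",(g[k]+g[k[:-1]+"R"])/2)
# rose mask via ranges (board near-top), scene+side clouds in organiser frame
a=np.radians(12.4); X=np.array([np.cos(a),np.sin(a)]); Y=np.array([-X[1],X[0]])
for n in("scene0","side0"):
    q=pickle.load(open(n+".pkl","rb")); P=cloud(q).reshape(-1,3); hs=cv2.cvtColor(q["frame"],cv2.COLOR_BGR2HSV).reshape(-1,3)
    d=P[:,:2]-[591,-41]; x=d@X; y=d@Y
    m=(abs(x)<130)&(abs(y)<100)&(P[:,2]>80)&((hs[:,0]>165)|(hs[:,0]<3))
    print(n,"rose>80 x",np.percentile(x[m],[5,25,50,75,95]).round(1),"y",np.percentile(y[m],[2,98]).round(1))
    m=(abs(x)<140)&(abs(y)<100)&(P[:,2]>25)&(P[:,2]<80); print("  org y",np.percentile(y[m],[.5,99.5]).round(1),"x",np.percentile(x[m],[.5,99.5]).round(1))
E
```

```text
padNL range [482.5 -29.   39.4] h [487.3 -29.4  52. ]
padNR range [497.8 -98.5  39. ] h [502.1 -96.   52. ]
toothL range [577.   21.7  59.9] h [577.1  21.5  61. ]
toothR range [ 604.8 -103.5   60.1] h [ 604.7 -103.3   61. ]
frL range [552.5  22.6  87.1] h [552.7  22.4  88. ]
frR range [ 580.1 -130.3   39.6] h [ 583.5 -116.2   88. ]
frTop L range [560.9  24.1  87.1] h [561.   23.8  88. ]
orgNL range [444.1  28.2  -0.9] h [462.3  20.5  40. ]
orgNR range [ 487.4 -167.9   -1.2] h [ 500.7 -152.9   40. ]
teeth mid [590.94120743 -40.90183324  61.        ] w 127.78935632484553 yaw 12.480777934963232
frL w 141.94767026660938 yaw 12.507500298070676 mid [568.08397368 -46.87552854  88.        ]
orgNL w 177.53382057530095 yaw 12.489663359691363 mid [481.53783253 -66.21528525  40.        ]
padNL w 68.16519906670874 yaw 12.49363328433027 mid [494.69325708 -62.71248286  52.        ]
scene0 rose>80 x [-27.2 -19.3 -16.4 -13.9 -11.2] y [-70.1  69.5]
  org y [-87.5  87. ] x [-112.2  139.2]
side0 rose>80 x [-29.8 -28.  -24.9 -20.9 -18.4] y [-65.4  71. ]
  org y [-87.   89.3] x [-116.9  139. ]
```

All checks agree: origin is about (591,-41), yaw 12.5°, near face at x about -27. Descending onto the pad at organiser x about -65.

```bash
python3 -m creep '{"travel": [[0.005,0.001,-0.06],[0.005,0.001,-0.11],[0.005,0.001,-0.145],[0.005,0.001,-0.153],[0.005,0.001,-0.153]], "twist": [0,0,0,0,0]}'
python3 -m creep '{"travel": [[0,0,-0.004],[0,0,-0.008],[0,0,-0.011],[0,0,-0.011],[0,0,-0.011]], "twist": [0,0,0,0,0]}'
```

```text
time: 2.33
ee_pos: [528.3, -55.9, 67.0]
ee_rot: [0.994, 0.108, 0.0, 0.0]
contact_force: [-0.7, -0.0, 0.8]
finger_gap: 0.1
gripper_force: 0.0
time: 2.95
ee_pos: [528.5, -55.3, 55.6]
ee_rot: [0.994, 0.108, 0.0, 0.0]
contact_force: [1.9, -0.2, 2.0]
finger_gap: 0.1
gripper_force: 1.2
```

```bash
python3 -m creep '{"travel": [[0,0,-0.002],[0,0,-0.004],[0,0,-0.005],[0,0,-0.005]], "twist": [0,0,0,0]}'
python3 - <<'E'
from h import *
from workcell import telemetry,capture
o=telemetry.get_obs(); print(o["ee_pos"],o["contact_force"])
c=capture("wrist"); cv2.imwrite("pics/wrist2.png",c["frame"])
E
```

```text
time: 3.45
ee_pos: [528.4, -55.3, 50.4]
ee_rot: [0.994, 0.108, 0.0, 0.0]
contact_force: [3.2, 0.7, 4.6]
finger_gap: 0.0
gripper_force: 2.1
[528.39744041 -55.34743147  50.36617519] [3.21439835 0.69284767 4.64171258]
```

View pics/wrist2.png

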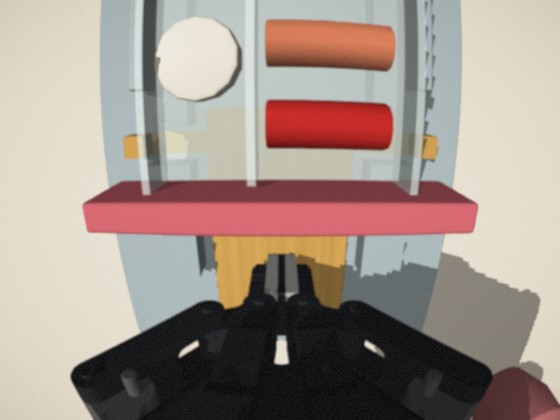

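The finger is centred on the pad, between its edges at 215..347. The rose front is ahead at row 205 and the teeth are at (135,146) and (425,146). The pad is pressed about 9.6 mm. Now pushing along the organiser's +x.

```bash
python3 -m creep '{"travel": [[0.008,0.0017,0],[0.016,0.0035,0],[0.023,0.005,0],[0.029,0.0063,0],[0.034,0.0074,0]], "twist": [0,0,0,0,0]}'
python3 -m creep '{"travel": [[0.003,0.0007,0],[0.006,0.0013,0],[0.009,0.002,0],[0.012,0.0026,0],[0.015,0.0033,0]], "twist": [0,0,0,0,0]}'
```

```text
time: 4.12
ee_pos: [561.9, -47.7, 50.0]
ee_rot: [0.994, 0.108, -0.001, -0.0]
contact_force: [-5.7, -2.1, 4.8]
finger_gap: 0.6
gripper_force: 2.1
time: 4.75
ee_pos: [576.9, -44.5, 50.1]
ee_rot: [0.994, 0.108, -0.001, -0.0]
contact_force: [-5.4, -0.7, 4.6]
finger_gap: -0.1
gripper_force: 2.1
```

```bash
python3 -m creep '{"travel": [[0.003,0.0007,0],[0.006,0.0013,0],[0.008,0.0018,0],[0.010,0.0022,0],[0.010,0.0022,0]], "twist": [0,0,0,0,0]}'
python3 -m creep '{"travel": [[0.001,0.0002,0],[0.002,0.0004,0],[0.002,0.0004,0]], "twist": [0,0,0]}'
```

```text
time: 5.38
ee_pos: [585.3, -42.5, 49.9]
ee_rot: [0.994, 0.108, -0.002, -0.0]
contact_force: [-15.2, -4.1, 9.8]
finger_gap: -0.1
gripper_force: 2.2
time: 5.75
ee_pos: [585.2, -42.3, 49.3]
ee_rot: [0.994, 0.108, -0.005, -0.001]
contact_force: [-25.9, -5.9, 13.5]
finger_gap: -0.0
gripper_force: 2.3
```

It has met a firm stop. I'll check that this is the back stop.

```bash
python3 - <<'E'
from h import *
from workcell import telemetry,capture
import pickle
c=capture("wrist"); cv2.imwrite("pics/wrist3.png",c["frame"])
a=np.radians(12.5); X=np.array([np.cos(a),np.sin(a)]); Y=np.array([-X[1],X[0]])
for n in("scene","side"):
    q=capture(n); P=cloud(q).reshape(-1,3); hs=cv2.cvtColor(q["frame"],cv2.COLOR_BGR2HSV).reshape(-1,3)
    d=P[:,:2]-[591,-41]; x=d@X; y=d@Y
    m=(abs(x)<60)&(abs(y)<75)&(P[:,2]>80)&((hs[:,0]>165)|(hs[:,0]<3))&(hs[:,1]>90)
    print(n,m.sum(),"rose x",np.percentile(x[m],[5,25,50,75,95]).round(1))
print(telemetry.get_obs()["contact_force"])
E
```

```text
scene 156 rose x [ 9.9 15.  18.1 20.3 22.2]
side 57 rose x [ 2.3  5.7  8.7 13.8 17.3]
[-25.19604919  -6.07257239  13.52139218]
```

View pics/wrist3.png

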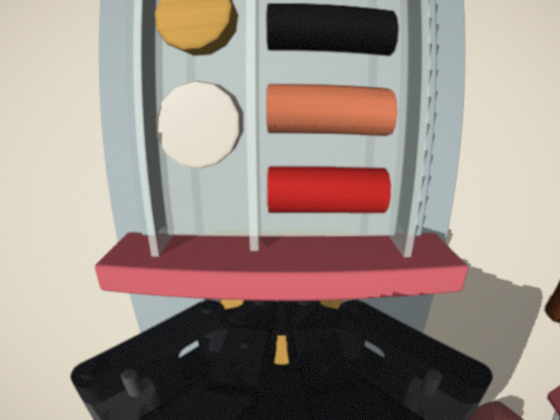

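The front has moved about 34 mm, from about -26 to +8, and both teeth now lie hidden behind it, so the tray is home. I'll ease off the push first with the pad still held, then lift.

```bash
python3 -m creep '{"travel": [[-0.001,-0.0002,0],[-0.002,-0.0004,0],[-0.003,-0.0007,0],[-0.004,-0.0009,0],[-0.005,-0.0011,0]], "twist": [0,0,0,0,0]}'
python3 -m creep '{"travel": [[-0.002,-0.0004,0],[-0.004,-0.0009,0],[-0.004,-0.0009,0]], "twist": [0,0,0]}'
```

```text
time: 6.52
ee_pos: [585.1, -42.9, 50.7]
ee_rot: [0.994, 0.108, 0.001, 0.0]
contact_force: [2.4, 3.0, 3.8]
finger_gap: -0.3
gripper_force: 2.0
time: 6.9
ee_pos: [580.4, -44.2, 50.5]
ee_rot: [0.994, 0.108, 0.0, 0.0]
contact_force: [3.1, -0.3, 5.0]
finger_gap: -0.0
gripper_force: 2.1
```

```bash
python3 -m creep '{"travel": [[-0.002,-0.0004,0.004],[-0.004,-0.001,0.012],[-0.006,-0.0015,0.03],[-0.02,-0.004,0.07],[-0.06,-0.013,0.12]], "twist": [0,0,0,0,0]}'
python3 -m creep '{"travel": [[-0.03,-0.006,0.03],[-0.03,-0.006,0.03],[-0.03,-0.006,0.03]], "twist": [0,0,0]}'
python3 - <<'E'
from h import *
from workcell import telemetry,capture
c=capture("wrist")
a=np.radians(12.5); X=np.array([np.cos(a),np.sin(a)]); Y=np.array([-X[1],X[0]])
for n in("scene","side"):
    q=capture(n); P=cloud(q).reshape(-1,3); hs=cv2.cvtColor(q["frame"],cv2.COLOR_BGR2HSV).reshape(-1,3)
    d=P[:,:2]-[591,-41]; x=d@X; y=d@Y
    m=(abs(x)<60)&(abs(y)<75)&(P[:,2]>80)&((hs[:,0]>165)|(hs[:,0]<3))&(hs[:,1]>90)
    print(n,m.sum(),"rose x",np.percentile(x[m],[5,25,50,75,95]).round(1))
    if n=="side":
        m=(x>-95)&(x<-40)&(abs(y)<25)&(hs[:,0]>12)&(hs[:,0]<28)&(hs[:,1]>120)&(P[:,2]>20)&(P[:,2]<70); print("pad z",m.sum(),np.median(P[m,2]))
        s=cv2.resize(q["frame"][155:245,200:320],None,fx=3,fy=3,interpolation=cv2.INTER_CUBIC)
w=cv2.resize(c["frame"],None,fx=.75,fy=.75); h=w.shape[0]
s=cv2.copyMakeBorder(s,0,h-s.shape[0],0,0,cv2.BORDER_CONSTANT)
cv2.imwrite("pics/fin.png",np.hstack([w,s]))
E
```

```text
time: 7.52
ee_pos: [520.9, -56.6, 170.1]
ee_rot: [0.994, 0.109, -0.0, -0.0]
contact_force: [1.0, -0.4, 1.3]
finger_gap: -0.2
gripper_force: 0.0
time: 7.9
ee_pos: [491.5, -62.6, 198.6]
ee_rot: [0.994, 0.108, 0.0, -0.0]
contact_force: [0.6, -0.5, -0.4]
finger_gap: 0.1
gripper_force: 0.0
scene 142 rose x [13.5 16.3 18.7 20.8 23. ]
side 142 rose x [ 4.5  6.1  9.3 12.7 16. ]
pad z 178 53.399346530469415
```

View pics/fin.png

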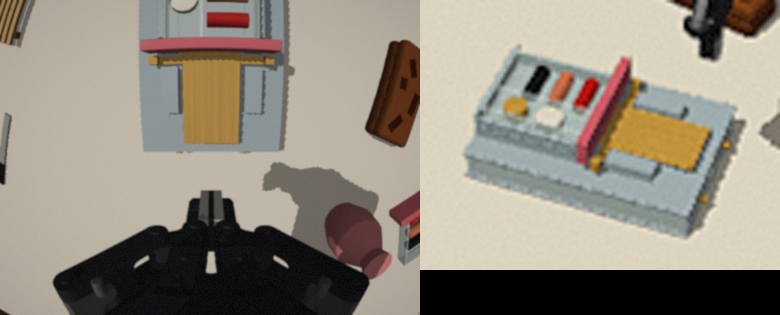

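The tray front sits past both brass teeth, seen at (153,60) and (268,60) on its near side. The pad is back up at z about 53 mm (same as at the start), and the tray is still home. Handing in.

```bash
python3 -c "
from workcell import manip
print(manip.hand_in())"
```

```text
the job is handed in; nothing more can be done
None
```

The tray is fully home against its stop, with the catch sprung back up and locked behind the rose front; the robot is clear, the vase, soap rest, case and nail file were not touched, and the job was handed in at about 8 s.

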